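# Put the column-change kit back into its foam tray

### The job

The column has been changed, so put the kit away for the next user: lay the screwdriver, the spare guard column, the syringe and the tweezers back into the foam tray, each in the cut-out of its own shape and down flat on the yellow floor. Leave the glass flask and the small beaker standing where they are.

Things in the scene. Friction and masses are not known exactly. Their poses are not given: they have to be found in the camera images.
- screwdriver_grip (a point): small screwdriver with orange handle, lying down; this point: on the handle's axis near mid-handle and balance, 10 mm above what it lies on. 168 mm long, 50 g; handle 21 mm thick, 85 mm long; steel shank 5 mm thick, flat blade. y runs from blade to handle end (handle end 49 mm ahead, blade tip 119 mm behind), z up (more or less: it can roll).
- guard_column_grip (a point): cream guard column (smooth 20 mm round body 100 mm long, tan hexagonal nut of 19 to 24 mm at each end, thin black plugs beyond; 148 mm in all, 60 g), lying down; this point: on its axis, halfway along, 10 to 11 mm above what it lies on. y runs along it, z up. Either way round will do.
- syringe_grip (a point): clear 5 ml plastic syringe lying down; this point: on the axis of its 14 mm barrel, 7 mm above what it lies on. y runs from plunger to nozzle: nozzle tip 41 mm ahead, 26 mm wide finger flange 36 mm behind, end of the thin plunger (14 mm disc) 81 mm behind; z up. 117 mm long, 12 g.
- tweezers_grip (a point): fine steel tweezers lying flat, both arms side by side; this point: halfway along, between the arms, which together are 9 mm wide and 8 mm high there; 4 mm above what they lie on. y runs from the joined end (9 mm high) to the tips (2 mm high), z up. 118 mm long, 18 g. Grip across both arms. Either way round will do.
- screwdriver_cutout (a point): point on the yellow floor of the screwdriver's cut-out, midway between its finger scoops, straight under the screwdriver's grip point when home; y then as the screwdriver's y (towards the handle end), z up. Cut-out: 32 mm wide trough for the handle, then 18 mm wide for the shank, 180 mm long in all. Grip point 11 mm over this point when home.
- guard_column_cutout (a point): the same point of the guard column's cut-out, y along it. Cut-out: straight trough 31 mm wide, 38 mm at the nuts, 20 mm at both ends, 162 mm long in all. Grip point 10 to 11 mm over this point when home. All four inserts (84 x 192 mm each) are fixed side by side in a low blue-grey metal tray with a wire handle at each end; their order changes.
- syringe_cutout (a point): the same point of the syringe's cut-out, y towards the nozzle end. Cut-out: trough 25 mm wide, cross-piece 39 mm wide for the flange, 16 mm wide nozzle end, 136 mm long in all. Grip point 7 mm over this point when home. All four: yellow floor 6 mm, top of the 10 mm thick black foam 16 mm and tray rim 17 mm above the worktop.
- tweezers_cutout (a point): the same point of the tweezers' cut-out, y along it. Cut-out: the slimmest, 23 mm wide, stepping down to 15 mm at both ends alike, 132 mm long. Grip point 4 mm over this point when home. All four have finger scoops in the black foam on both sides of this point, as deep (their floor stays black): 44 mm along the tool, 74 mm across over both.
- flask: 50 ml conical glass flask, 51 mm across and 79 mm high, standing on the worktop beyond the tools; a bystander. Origin: centre of its underside, z up.
- small_beaker: 25 ml glass beaker, 41 mm across and 50 mm high, standing on the worktop in front of the tools, towards the robot; a bystander. Origin: centre of its underside, z up.

How it is judged:
By the outcome, as a careful person would: the job done as asked, in the order asked, and still so for the second after the job is handed in, with the robot touching nothing.
It also fails if it takes over 102 s, if anything falls off the work surface, if the arm or the gripper's body presses on something with over 40 N, if the wrist force passes 120 N, or if a joint passes its speed limit or range.

### The arm

A 6-joint arm with a two-finger parallel gripper is mounted at the origin on a cart in front of the work surface, level with it; the furniture and walls round the work are solid. World frame = base frame: x ahead of the robot, y to its left, z up, the work surface at z = 0. Lengths are in m, angles in rad, forces in N, time in s.
With the tool pointing down it reaches from about 0.425 to 0.95 m from the base axis. Payload 14.7 kg.
Tool frame: the origin (TCP) lies at the very end of the fingers, on their centre line; the grasp point (between the pads) lies 19 mm behind it (arm.tcp_to_grasp is the distance from the TCP to the grasp point, in m); z points along the fingers, y is the line along which they close (so a half turn about z gives the same grasp; the last joint's range is limited). The gripper opens to 85 mm and grips with 20 to 120 N. Pads are 22 mm wide; open, the fingers measure 114 mm over their backs; the gripper's body (76 mm by 85 mm) begins 54 mm behind the grasp point. The pads swing forward as they close: fully open they stand 13 mm farther back than shut.
Start: joints at [-1.223, 0.48, 1.596, -0, 1.065, -0.047], TCP at [0.25, -0.6, 0.231] pointing down, gripper open.
Joint ranges: [-2.75, 2.75], [-0.82, 2.05], [0.23, 2.67], [-1.56, 4.7], [0.09, 2.69], [-2.92, 2.92]. Speed limits (rad/s): [1.89, 1.89, 2.39, 3.01, 3.01, 3.01].

### API

Orientations are given as a rotation vector (axis times angle).
In Python, from bench import arm gives the robot as it stands.
- The arm moves only by the tool servo_tool, never from a script. Its argument "targets" is text: rows parted by semicolons, each of 5 numbers parted by spaces: the finger opening in m, from 0 to 0.0854, then the shift along the tool's x, y, z in m, then the turn about the tool's z in degrees. In form: gripper tx ty tz twist; .... A call has 1 to 8 rows; each row shifts and turns the commanded pose from where the row before left it, along the tool's axes as they then stand; what a row does not reach is not made up. A row lasts 1/10 s, in which the tool goes at most 50 mm and 8.59 degrees, less where a joint would pass 70% of its speed; a pose out of reach is approached as far as the arm can. A call with a gripper value outside its range is refused whole. The fingers move at their own pace and stop on an object; "newtons" is the grip in N (left out, the last holds). Time passes only in rows, so rows that do not move let the fingers close. It gives the time, the measured TCP pose, the force, the opening and the grip force at its end, in the units of the state.
- arm.get_obs(): the state, without advancing time (a new reading comes with each control period).
- arm.snapshot(name): name is "scene" or "top" or "wrist"; returns (picture, depth): 384x512x3 uint8, red, green, blue; 384x512 float32, m along the optical axis (not along the pixel's ray), 0 where there is no reading.
- arm.calibration(name): a dict with "fx", "fy", "cx", "cy" (pixels), "T" (4x4, takes a point from camera to world coordinates). Camera axes: x right, y down, z forward; pixel columns grow to the right and rows downward; lengths in m; the calibration is good to about 2 mm. The wrist camera is an equidistant fisheye: a pixel r from the principal point sees the ray r / f radians off the axis. A picture is of the moment at which its call begins: read the wrist's pose just before it. calibration takes no time and is no camera call; for the wrist camera it gives the pose at the moment of the call.
- arm.finish_job(): hands the job in; it is judged then, once.
Trained networks look in the newest picture that a camera, given by its name, has taken for a name from the list of things; names that differ only in an ending like _2 or _b are one class to them, and where a whole thing is asked for, a point or a joint stands for the part that bears it (a point fixed in the world has none). Each returns a list of dicts, best first, with "confidence" (0 to 1); they miss things now and then, are a little off and sometimes report something else, mostly with a low value. They report only what shows in the picture. A call takes as long as a camera call.
- arm.look_for(camera, name): "centre" ([column, row] in pixels, amid what is visible of it).
- arm.pinpoint(camera, name): "centre" ([column, row] in pixels: a listed point, or the origin of a listed thing).
The state is a dict: "time": time; "q": joint angles; "dq": joint speeds; "joint_efforts": joint torques, N m; "ee_pos": TCP position; "tool_rot": TCP orientation; "ft_force": force on the tool from outside, world axes, zero at the start; "wrist_torque": the same for the moment, N m; "finger_gap": opening from 0.0 (shut) to 1.0 (fully open); "grip_force": force on a finger pad.
Only numpy, scipy, OpenCV 4.12 (cv2) and the standard library are available. Lean on these libraries where they do the work, as an engineer would, in place of code of your own. Each camera call takes 0.05 s, during which the arm holds its last target. There are 200 camera calls.

## Working session

There is one attempt and no reset: what is moved stays moved. The work goes in short steps, Python scripts to look and compute and a tool call to move; the robot and the scene stay as the last step left them, time stands still between calls to the robot, and variables do not carry over. Pictures are saved under pics/ and viewed, at most 18 in all, crops included, and the job is handed in when it is done.

Besides the shell and the picture viewer there is one more tool, called by a JSON object that holds its "op" and its "data". servo_tool: Moves the arm, as the interface text tells. Its arguments: {"type":"object","properties":{"targets":{"type":"string"},"newtons":{"type":"number"}},"required":["targets"]}

```bash
mkdir -p pics; ls; python3 - <<'E'
from bench import arm
import cv2,numpy as np
for n in ("top","scene"):
    im,d=arm.snapshot(n); cv2.imwrite(f"pics/{n}0.png",cv2.cvtColor(cv2.resize(im,None,fx=1.5,fy=1.5),cv2.COLOR_RGB2BGR)); np.save(f"pics/{n}0d.npy",d)
    c=arm.calibration(n); print(n,c['fx'],c['cx'],c['cy'],np.round(c['T'],3).tolist())
o=arm.get_obs(); print(o)
E
```

```text
pics
top 376.43951542913925 255.6942417136379 189.67480857442376 [[-0.011, -0.987, 0.158, 0.401], [-1.0, 0.009, -0.011, -0.003], [0.009, -0.158, -0.987, 0.994], [0.0, 0.0, 0.0, 1.0]]
scene 479.17169583975397 255.93307029695976 196.47165507237722 [[0.756, 0.485, -0.44, 1.214], [0.655, -0.562, 0.505, -0.773], [-0.003, -0.67, -0.743, 1.2], [0.0, 0.0, 0.0, 1.0]]
{'time': 0.1, 'q': array([-1.22259646e+00,  4.80755952e-01,  1.59679986e+00, -2.96748826e-05,
        1.06508219e+00, -4.65638648e-02]), 'dq': array([ 2.32052908e-04, -1.47997924e-03, -2.16388255e-05,  2.16929441e-03,
       -8.10904418e-04,  9.16438222e-04]), 'joint_efforts': array([ 8.62939251e-04, -9.52255368e+01, -4.31041145e+01, -1.72305176e-04,
        5.21263442e-03, -2.76881826e-05]), 'ee_pos': array([ 0.24989425, -0.59965888,  0.23074921]), 'tool_rot': array([-3.07957945e+00, -6.15895073e-01,  2.86920276e-04]), 'ft_force': array([ 0.95401813,  0.33708409, -0.08215297]), 'wrist_torque': array([ 0.00878155, -0.03604631,  0.00610101]), 'grip_force': 0.0, 'finger_gap': 0.9977725514384213}
```

View pics/top0.png

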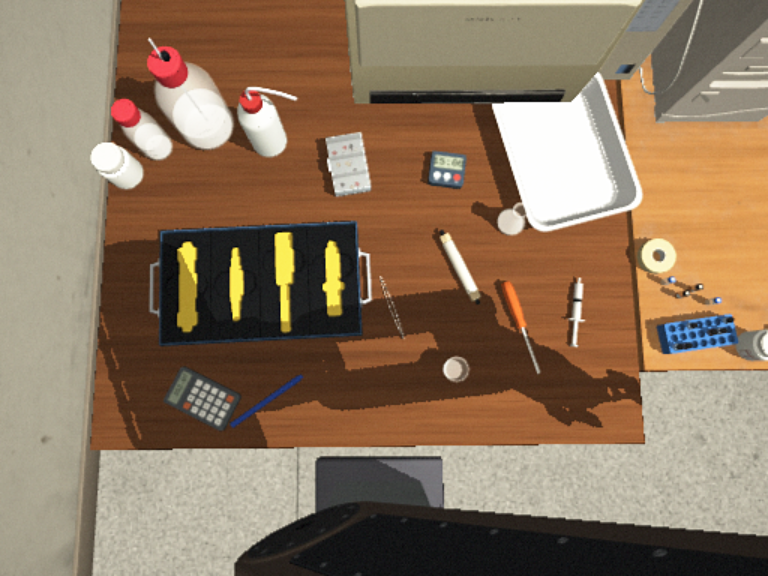

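View pics/scene0.png

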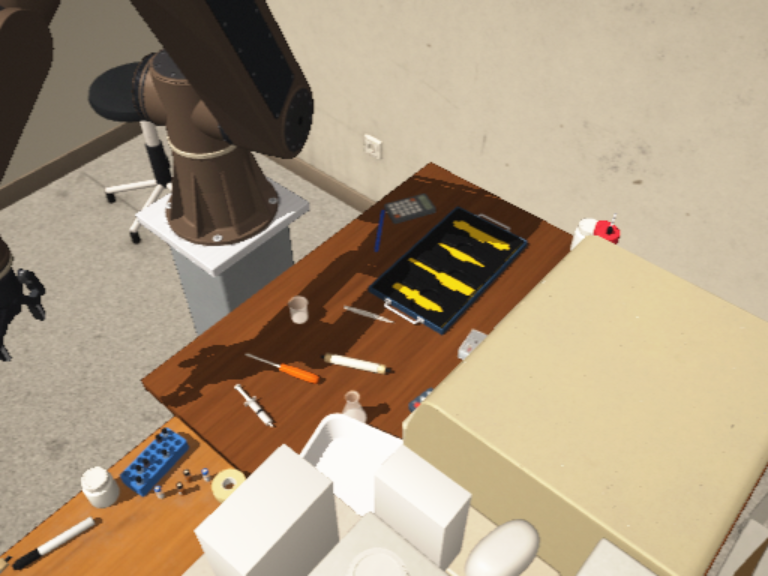

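```bash
cat > h.py <<'E'
import numpy as np, cv2
from bench import arm
from scipy.spatial.transform import Rotation as R
def ray(c,u,v,fish=False):
    x=(u-c['cx'])/c['fx'];y=(v-c['cy'])/c['fy']
    if fish:
        r=np.hypot(x,y); k=np.sin(r)/max(r,1e-9); d=np.array([x*k,y*k,np.cos(r)])
    else: d=np.array([x,y,1.])
    return c['T'][:3,:3]@d
def atz(c,u,v,z,fish=False):
    d=ray(c,u,v,fish); o=c['T'][:3,3]; return o+d*(z-o[2])/d[2]
Z=dict(screwdriver_grip=.01,guard_column_grip=.01,syringe_grip=.007,tweezers_grip=.004,screwdriver_cutout=.006,guard_column_cutout=.006,syringe_cutout=.006,tweezers_cutout=.006,flask=0,small_beaker=0)
E
python3 - <<'E'
from h import *
for n in ("top","scene"):
    c=arm.calibration(n)
    for k in Z:
        if n=="scene" and k in("flask","small_beaker"): continue
        r=arm.pinpoint(n,k)[:2]
        print(n,k,[(round(q['confidence'],2),np.round(q['centre'],1).tolist(),np.round(atz(c,*q['centre'],Z[k])[:2],4).tolist()) for q in r])
E
```

```text
top screwdriver_grip [(0.85, [339.8, 207.5], [0.5092, -0.2347])]
top guard_column_grip [(0.73, [307.2, 179.5], [0.5849, -0.1512])]
top syringe_grip [(0.75, [385.0, 202.0], [0.523, -0.3561])]
top tweezers_grip []
top screwdriver_cutout [(0.63, [185.7, 175.3], [0.6, 0.1726])]
top guard_column_cutout [(0.69, [123.0, 190.0], [0.5617, 0.3376])]
top syringe_cutout [(0.95, [223.8, 177.3], [0.5936, 0.071]), (0.4, [188.7, 175.5], [0.5993, 0.1646])]
top tweezers_cutout [(0.73, [156.6, 192.5], [0.5542, 0.2486]), (0.32, [298.1, 244.3], [0.4146, -0.1225])]
top flask [(0.58, [341.4, 146.4], [0.6779, -0.2491]), (0.32, [300.8, 245.7], [0.411, -0.1302])]
top small_beaker [(0.47, [298.5, 244.8], [0.4133, -0.1243]), (0.24, [154.9, 189.8], [0.5625, 0.2549])]
scene screwdriver_grip [(0.67, [196.7, 246.5], [0.5063, -0.2385])]
scene guard_column_grip [(0.66, [235.5, 241.8], [0.5841, -0.1479])]
scene syringe_grip [(0.68, [174.9, 273.3], [0.5255, -0.3467])]
scene tweezers_grip []
scene screwdriver_cutout [(0.62, [302.4, 192.7], [0.6138, 0.1535])]
scene guard_column_cutout [(0.94, [322.0, 154.8], [0.5545, 0.3493])]
scene syringe_cutout []
scene tweezers_cutout [(0.72, [305.9, 172.1], [0.5636, 0.2399])]
```

The top view (1.5x) shows the tools: tweezers (392,307), guard column (458,265), screwdriver (515,325, handle at the top) and syringe (576,312, nozzle at the top). The tray cut-outs run left to right: guard column (188,286), tweezers (236,284), screwdriver (285,282) and syringe (333,279). Next I'll get the axes.

```bash
cat >> h.py <<'E'
def plan(x,y,z,yaw=None,n=None,o=None):
    """yaw: world direction (deg) of the tool y axis, mod 180. prints const rows"""
    o=o or arm.get_obs(); M=R.from_rotvec(o['tool_rot']).as_matrix(); p=o['ee_pos']
    cur=np.degrees(np.arctan2(M[1,1],M[0,1]))
    dt=0 if yaw is None else (cur-yaw+90)%180-90   # tool z down: +twist lowers yaw
    d=M.T@(np.array([x,y,z])-p)
    n=n or int(max(np.ceil(np.linalg.norm(d)/.05),np.ceil(abs(dt)/8.5),1))
    th=np.radians(dt/n); S=sum(np.array([[np.cos(k*th),-np.sin(k*th)],[np.sin(k*th),np.cos(k*th)]]) for k in range(n))
    s=np.linalg.solve(S,d[:2])
    print(f"n={n} row: {s[0]:.4f} {s[1]:.4f} {d[2]/n:.4f} {dt/n:.2f} | yaw now {cur:.1f} q6 {o['q'][5]:.2f} p {np.round(p,4)} twist {dt:.1f} f {np.round(o['ft_force'],1)} gap {o['finger_gap']*.0854:.4f} grip {o['grip_force']:.0f} t {o['time']:.1f}")
E
python3 - <<'E'
from h import *
c=arm.calibration('top')
im=cv2.imread('pics/top0.png'); hsv=cv2.cvtColor(im,cv2.COLOR_BGR2HSV)
def seg(m,z,lab):
    n,l,st,_=cv2.connectedComponentsWithStats(m.astype(np.uint8))
    for i in range(1,n):
        if st[i,4]<150: continue
        v,u=np.where(l==i)
        P=np.array([atz(c,(a+.5)/1.5-.5,(b+.5)/1.5-.5,z)[:2] for a,b in zip(u,v)])
        m0=P.mean(0); w,V=np.linalg.eigh(np.cov((P-m0).T)); d=V[:,1]*np.sign(V[0,1]); e=(P-m0)@d; s=(P-m0)@[-d[1],d[0]]
        A=np.degrees(np.arctan2(d[1],d[0]))
        print(lab,"mid",np.round(m0+d*(e.max()+e.min())/2,4),"ang %.1f len %.3f wid %.3f"%(A,np.ptp(e),np.ptp(s)),"ends",np.round(m0+d*e.min(),3),np.round(m0+d*e.max(),3))
H,S,V=hsv[...,0],hsv[...,1],hsv[...,2]
y=(H>22)&(H<35)&(S>150)&(V>80); y[:,380:]=0; y[:200]=0
seg(y,.006,'yellow')
o=(H<12)&(S>215)&(V>170); o[:270]=0;o[350:]=0;o[:,:490]=0;o[:,540:]=0
seg(o,.01,'handle')
g=(S<110)&(V>110); r=np.zeros_like(g); r[225:310,430:490]=1
seg(g&r,.01,'guard')
r[:]=0; r[270:350,560:590]=1; seg((S<110)&(V>90)&r,.007,'syr')
r[:]=0; r[270:345,375:410]=1; seg(cv2.morphologyEx(((S<120)&(V>70)&r).astype(np.uint8),cv2.MORPH_CLOSE,np.ones((5,5))),.004,'twz')
plan(.51,-.236,.2,None)
f=lambda a,b,z:np.round(atz(c,a/1.5,b/1.5,z)[:2],4)
print('blade',f(538,373,.01),'hend',f(505,281,.01),'gc',f(436,230,.01),f(479,302,.01),'syr',f(577.5,276,.007),f(574,347,.007),'tw',f(381,277,.004),f(404,338,.004))
E
```

```text
yellow mid [0.5675 0.1623] ang 2.3 len 0.180 wid 0.035 ends [0.477 0.159] [0.658 0.166]
yellow mid [0.5613 0.3337] ang 2.6 len 0.161 wid 0.035 ends [0.481 0.33 ] [0.642 0.337]
yellow mid [0.5739 0.0765] ang 2.3 len 0.136 wid 0.039 ends [0.506 0.074] [0.642 0.079]
yellow mid [0.5647 0.2482] ang 2.3 len 0.131 wid 0.025 ends [0.499 0.246] [0.63  0.251]
guard mid [ 0.5911 -0.1488] ang 25.3 len 0.130 wid 0.021 ends [ 0.532 -0.177] [ 0.65  -0.121]
syr mid [ 0.5506 -0.3589] ang -8.3 len 0.040 wid 0.017 ends [ 0.531 -0.356] [ 0.57  -0.362]
syr mid [ 0.4874 -0.35  ] ang -8.7 len 0.082 wid 0.028 ends [ 0.447 -0.344] [ 0.528 -0.356]
twz mid [ 0.5204 -0.0269] ang 19.7 len 0.118 wid 0.013 ends [ 0.465 -0.047] [ 0.576 -0.007]
n=9 row: 0.0422 -0.0262 0.0035 0.00 | yaw now -67.4 q6 -0.05 p [ 0.25   -0.6     0.2313] twist 0.0 f [-0.3 -0.2  0.5] gap 0.0852 grip 0 t 1.0
blade [ 0.4017 -0.2787] hend [ 0.5631 -0.2288] gc [ 0.6569 -0.1089] [ 0.5261 -0.1813] syr [ 0.5714 -0.3592] [ 0.4458 -0.3449] tw [ 0.5733 -0.0095] [ 0.4646 -0.0486]
```

```bash
python3 - <<'E'
from h import *
plan(.51,-.242,.16,107.2)
E
```

```text
n=9 row: 0.0409 -0.0274 0.0079 0.60 | yaw now -67.4 q6 -0.05 p [ 0.25   -0.6     0.2313] twist 5.4 f [-0.3 -0.2  0.5] gap 0.0852 grip 0 t 1.0
```

{"op": "servo_tool", "data": {"targets": "0.06 0.041 -0.0275 0.008 0.6;0.06 0.041 -0.0275 0.008 0.6;0.06 0.041 -0.0275 0.008 0.6;0.06 0.041 -0.0275 0.008 0.6;0.06 0.041 -0.0275 0.008 0.6;0.06 0.041 -0.0275 0.008 0.6;0.06 0.041 -0.0275 0.008 0.6;0.06 0.041 -0.0275 0.008 0.6", "newtons": 40}}

```text
time: 1.8
ee_pos: [0.481, -0.2775, 0.1672]
tool_rot: [3.103, 0.486, 0.001]
ft_force: [1.1, -0.5, -0.9]
finger_gap: 0.7
grip_force: 0.0
```

{"op": "servo_tool", "data": {"targets": "0.06 0.041 -0.0275 0.008 0.6;0.06 0 0 0 0;0.06 0 0 0 0"}}

```text
time: 2.1
ee_pos: [0.5111, -0.2394, 0.1591]
tool_rot: [-3.105, -0.475, 0.001]
ft_force: [-0.4, 0.7, 0.4]
finger_gap: 0.702
grip_force: 0.0
```

```bash
cat >> h.py <<'E'
def wlook(names,save=None):
    c=arm.calibration('wrist'); im,d=arm.snapshot('wrist')
    if save: cv2.imwrite(f"pics/{save}.png",cv2.cvtColor(im,cv2.COLOR_RGB2BGR))
    for k in names:
        print(k,[(round(q['confidence'],2),np.round(q['centre']).tolist(),np.round(atz(c,*q['centre'],Z[k],True)[:2],4).tolist()) for q in arm.pinpoint('wrist',k)[:2]])
    return c,im,d
E
python3 - <<'E'
from h import *
c,im,d=wlook(['screwdriver_grip','guard_column_grip','syringe_grip'],'w1')
print(np.round(c['T'],3).tolist(),c['fx'])
plan(.515,-.243,.1,107.2)
E
```

```text
screwdriver_grip [(0.61, [258.0, 178.0], [0.514, -0.2418])]
guard_column_grip [(0.76, [192.0, 77.0], [0.5925, -0.1495])]
syringe_grip [(0.74, [361.0, 198.0], [0.5268, -0.3545])]
[[0.298, -0.917, -0.266, 0.578], [-0.955, -0.286, -0.083, -0.219], [0.0, 0.279, -0.96, 0.301], [0.0, 0.0, 0.0, 1.0]] 297.3186396354542
n=2 row: 0.0022 0.0014 0.0298 -0.03 | yaw now -72.9 q6 0.78 p [ 0.51   -0.2415  0.1596] twist -0.1 f [-0.3  0.1  0. ] gap 0.0598 grip 0 t 2.3
```

View pics/w1.png

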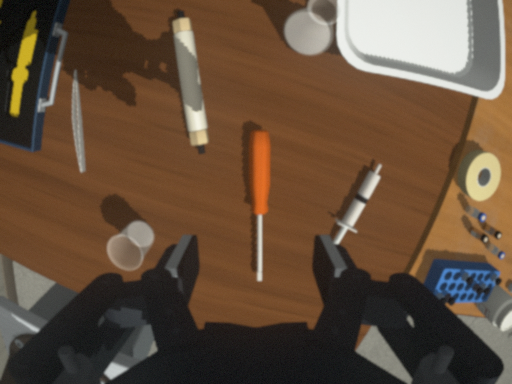

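{"op": "servo_tool", "data": {"targets": "0.045 0.0025 0.001 0.04 0;0.045 0.001 0.0005 0.04 0;0.045 0 0 0.04 0;0.045 0 0 0.025 0;0.045 0 0 0.0105 0;0 0 0 0 0;0 0 0 0 0;0 0 0 0 0", "newtons": 40}}

```text
time: 3.1
ee_pos: [0.5152, -0.2415, 0.0053]
tool_rot: [3.105, 0.47, 0.003]
ft_force: [-0.2, -0.8, -1.1]
finger_gap: 0.225
grip_force: 39.6
```

{"op": "servo_tool", "data": {"targets": "0 0 0 0 0;0 0 0 0 0;0 0 0 -0.02 0;0 0 0 -0.04 0;0 0 0 -0.04 0"}}

```text
time: 3.6
ee_pos: [0.5139, -0.2405, 0.1048]
tool_rot: [-3.105, -0.47, 0.002]
ft_force: [0.7, -0.7, 0.0]
finger_gap: 0.232
grip_force: 39.6
```

```bash
python3 - <<'E'
from h import *
plan(.6025,.1637,.12,92.3)
c,im,d=wlook(['screwdriver_grip'],'w2')
E
```

```text
n=9 row: 0.0180 -0.0425 -0.0017 1.66 | yaw now -72.8 q6 0.78 p [ 0.5139 -0.2405  0.1048] twist 14.9 f [ 0.7 -0.7  0. ] gap 0.0198 grip 40 t 3.6
screwdriver_grip [(0.66, [255.0, 253.0], [0.463, -0.2565])]
```

View pics/w2.png

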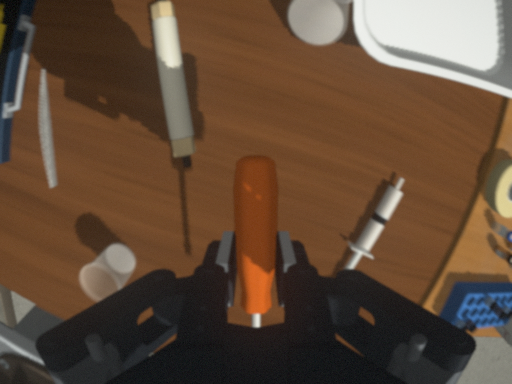

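The screwdriver is held level, with its handle around (256,235).

{"op": "servo_tool", "data": {"targets": "0 0.018 -0.0425 -0.004 1.66;0 0.018 -0.0425 -0.004 1.66;0 0.018 -0.0425 -0.004 1.66;0 0.018 -0.0425 -0.004 1.66;0 0.018 -0.0425 -0.004 1.66;0 0.018 -0.0425 -0.004 1.66;0 0.018 -0.0425 -0.004 1.66;0 0.018 -0.0425 -0.004 1.66"}}

```text
time: 4.5
ee_pos: [0.588, 0.1222, 0.1361]
tool_rot: [3.14, 0.107, 0.0]
ft_force: [0.1, -0.3, 0.3]
finger_gap: 0.233
grip_force: 39.7
```

{"op": "servo_tool", "data": {"targets": "0 0.018 -0.0425 -0.004 1.66;0 0 0 0 0;0 0 0 0 0"}}

```text
time: 4.8
ee_pos: [0.6028, 0.1648, 0.1396]
tool_rot: [3.141, 0.066, -0.0]
ft_force: [-0.1, -0.1, -0.0]
finger_gap: 0.232
grip_force: 39.8
```

```bash
python3 - <<'E'
from h import *
c,im,d=wlook(['screwdriver_grip','screwdriver_cutout','guard_column_cutout','syringe_cutout','tweezers_cutout'],'w3')
o=arm.get_obs(); M=R.from_rotvec(o['tool_rot']).as_matrix()
for q in arm.pinpoint('wrist','screwdriver_grip')[:1]:
    print('grip in tool',M.T@(atz(c,*q['centre'],o['ee_pos'][2]+.006,True)-o['ee_pos']))
cv2.imwrite('pics/w3b.png',cv2.resize(cv2.cvtColor(im,cv2.COLOR_RGB2BGR),None,fx=1.5,fy=1.5))
plan(.6025,.1637,.05,92.3)
E
```

```text
screwdriver_grip [(0.67, [255.0, 254.0], [0.5299, 0.1614]), (0.53, [172.0, 216.0], [0.5684, 0.2457])]
screwdriver_cutout []
guard_column_cutout [(0.57, [98.0, 221.0], [0.5555, 0.3348])]
syringe_cutout [(0.94, [342.0, 197.0], [0.5932, 0.0771])]
tweezers_cutout [(0.62, [172.0, 219.0], [0.5633, 0.2474]), (0.18, [501.0, 204.0], [0.5926, -0.153])]
grip in tool [-0.001367   -0.00159217 -0.0059998 ]
n=2 row: -0.0002 -0.0004 0.0449 -0.04 | yaw now -87.8 q6 1.75 p [0.603  0.1628 0.1399] twist -0.1 f [-0.6  0.2 -1.8] gap 0.0196 grip 40 t 5.2
```

View pics/w3b.png

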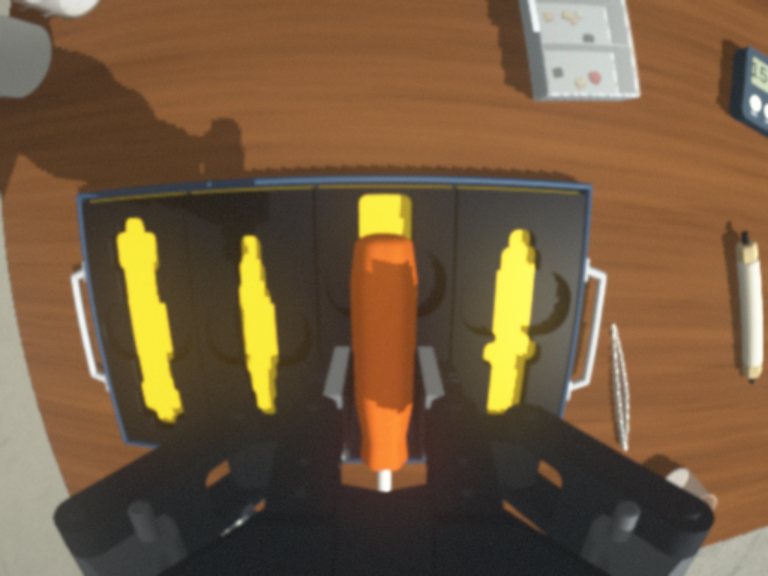

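The wrist view shows the handle centred over its trough (385,200–470) and the other cut-outs where I measured them. I'll lower it now.

{"op": "servo_tool", "data": {"targets": "0 0 -0.0004 0.04 0;0 0 -0.0004 0.04 0;0 0 0 0.025 0;0 0 0 0.012 0;0 0 0 0.006 0;0 0 0 0.004 0;0 0 0 0 0"}}

```text
time: 5.85
ee_pos: [0.6037, 0.1646, 0.0135]
tool_rot: [-3.141, -0.062, -0.002]
ft_force: [1.4, 0.5, -0.2]
finger_gap: 0.228
grip_force: 39.8
```

```bash
python3 - <<'E'
from h import *
plan(.6025,.1637,.0115,92.3)
E
```

```text
n=1 row: -0.0012 0.0009 0.0020 -0.03 | yaw now -87.7 q6 1.75 p [0.6037 0.1646 0.0135] twist -0.0 f [ 1.4  0.5 -0.2] gap 0.0194 grip 40 t 5.8
```

{"op": "servo_tool", "data": {"targets": "0 0 0 0.0015 0;0.036 0 0 0 0;0.036 0 0 0 0;0.036 0 0 0 0;0.036 0 0 -0.02 0;0.036 0 0 -0.05 0;0.05 0 0 -0.05 0;0.05 0 0 0 0"}}

```text
time: 6.65
ee_pos: [0.6068, 0.1655, 0.138]
tool_rot: [-3.139, -0.063, -0.015]
ft_force: [0.6, 0.5, -0.1]
finger_gap: 0.581
grip_force: 0.0
```

```bash
python3 - <<'E'
from h import *
wlook(['screwdriver_grip'],'w4')
plan(.585,-.15,.16,117.5)
E
```

```text
screwdriver_grip [(0.57, [254.0, 191.0], [0.6026, 0.1656])]
n=7 row: -0.0129 0.0435 -0.0039 -3.60 | yaw now -87.7 q6 1.75 p [0.604  0.1648 0.133 ] twist -25.2 f [-0.2  0.1 -0.8] gap 0.0499 grip 0 t 6.8
```

View pics/w4.png

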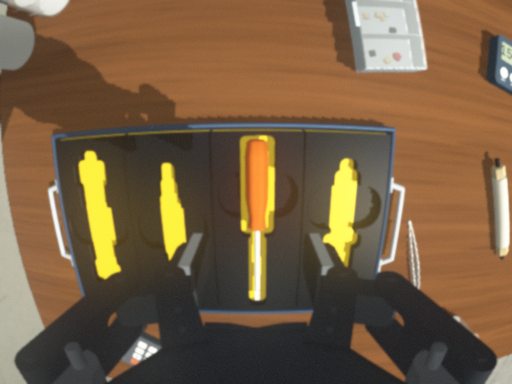

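The screwdriver lies in its cut-out, handle at (258,185) and blade at (257,290), with yellow showing all round. The guard column is next.

{"op": "servo_tool", "data": {"targets": "0.06 -0.013 0.0435 -0.004 -3.6;0.06 -0.013 0.0435 -0.004 -3.6;0.06 -0.013 0.0435 -0.004 -3.6;0.06 -0.013 0.0435 -0.004 -3.6;0.06 -0.013 0.0435 -0.004 -3.6;0.06 -0.013 0.0435 -0.004 -3.6;0.06 -0.013 0.0435 -0.004 -3.6;0.06 0 0 0 0"}}

```text
time: 7.55
ee_pos: [0.5837, -0.1551, 0.1586]
tool_rot: [3.051, 0.744, -0.0]
ft_force: [0.2, 1.0, -0.0]
finger_gap: 0.699
grip_force: 0.0
```

{"op": "servo_tool", "data": {"targets": "0.06 0 0 0 0;0.06 0 0 0 0"}}

```text
time: 7.75
ee_pos: [0.5827, -0.1492, 0.1582]
tool_rot: [-3.051, -0.745, 0.003]
ft_force: [-0.4, 0.7, 0.8]
finger_gap: 0.705
grip_force: 0.0
```

```bash
python3 - <<'E'
from h import *
c,im,d=wlook(['guard_column_grip'],'w5')
o=arm.get_obs(); p=o['ee_pos']
# cream body axis in world plane
hsv=cv2.cvtColor(im,cv2.COLOR_RGB2HSV); m=((hsv[...,1]<120)&(hsv[...,2]>100)).astype(np.uint8)
n,l,st,ce=cv2.connectedComponentsWithStats(m)
for i in range(1,n):
    if st[i,4]<250 or st[i,4]>8000: continue
    v,u=np.where(l==i); P=np.array([atz(c,a,b,.012,True)[:2] for a,b in zip(u,v)])
    r=cv2.minAreaRect(P.astype(np.float32)*1000); w,V=np.linalg.eigh(np.cov(P.T)); print(np.round(ce[i]),st[i,4],np.round(r[0],1),np.round(r[1],1),np.degrees(np.arctan2(V[1,1],V[0,1]))%180)
plan(.59,-.148,.0045,117.5)
E
```

```text
guard_column_grip [(0.66, [78.0, 84.0], [0.5916, 0.0719]), (0.59, [258.0, 175.0], [0.589, -0.1492])]
[341.   9.] 615 [ 781.9 -138.9] [42.1 25.1] 104.42710420888017
[110. 119.] 821 [569.9  19.8] [104.2  24.6] 1.4040019063801594
[ 10. 111.] 320 [523.7 165.1] [84.6 11.2] 2.2964431037679844
[258. 172.] 2559 [ 587.8 -149.8] [131.7  20.9] 25.35764076685848
[129. 180.] 990 [520.5 -29.8] [118.6  13.4] 18.898005170307613
[ 21. 292.] 1615 [240.3  88.2] [108.5 118.7] 129.42475258015446
[479. 282.] 816 [ 602.  -512.6] [67.6 64.7] 97.33433112914634
[ 14. 332.] 668 [ 93.3 136.4] [ 70.4 207.2] 160.54760637147785
n=4 row: 0.0017 0.0007 0.0386 0.01 | yaw now -62.5 q6 0.79 p [ 0.5831 -0.1488  0.1587] twist 0.0 f [-0.   0.8  0.7] gap 0.0602 grip 0 t 7.8
```

View pics/w5.png

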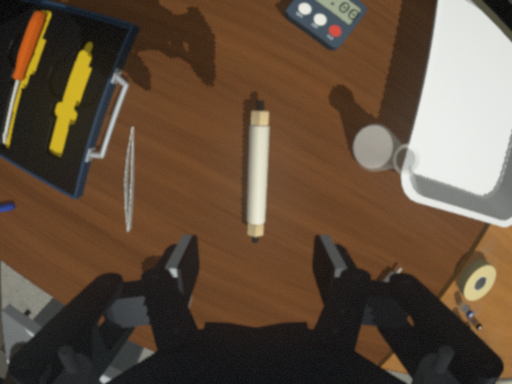

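{"op": "servo_tool", "data": {"targets": "0.045 0.002 0.0015 0.04 1;0.045 0.002 0.0014 0.04 1.1;0.045 0 0 0.04 0;0.045 0 0 0.024 0;0.045 0 0 0.01 0;0 0 0 0 0;0 0 0 0 0;0 0 0 0 0"}}

```text
time: 8.65
ee_pos: [0.5894, -0.151, 0.0068]
tool_rot: [3.064, 0.69, 0.003]
ft_force: [0.0, -0.5, -1.0]
finger_gap: 0.207
grip_force: 40.5
```

{"op": "servo_tool", "data": {"targets": "0 0 0 0 0;0 0 0 0 0;0 0 0 -0.02 0;0 0 0 -0.04 0;0 0 0 -0.04 0;0 0 0 -0.02 0"}}

```text
time: 9.25
ee_pos: [0.5897, -0.1513, 0.129]
tool_rot: [3.063, 0.69, 0.005]
ft_force: [0.7, 1.1, 0.5]
finger_gap: 0.207
grip_force: 40.6
```

```bash
python3 - <<'E'
from h import *
c,im,d=wlook([],'w6')
plan(.5615,.334,.14,92.3)
o=arm.get_obs(); M=R.from_rotvec(o['tool_rot']).as_matrix()
hsv=cv2.cvtColor(im,cv2.COLOR_RGB2HSV); m=((hsv[...,1]<130)&(hsv[...,2]>100)).astype(np.uint8); m[:,:225]=0;m[:,290:]=0
v,u=np.where(m); P=np.array([M.T@(atz(c,a,b,o['ee_pos'][2]+.006,True)-o['ee_pos']) for a,b in zip(u,v)]); k=(abs(P[:,0])<.1)&(abs(P[:,1])<.015); print(P[k].min(0),P[k].max(0), k.sum())
E
```

```text
n=10 row: 0.0098 -0.0480 -0.0010 2.31 | yaw now -64.6 q6 0.83 p [ 0.5907 -0.1516  0.131 ] twist 23.1 f [ 1.9 -0.3  2.9] gap 0.0177 grip 41 t 9.3
[-0.05058433 -0.01483971 -0.00627155] [ 0.06466758  0.01491728 -0.00565469] 8051
```

View pics/w6.png

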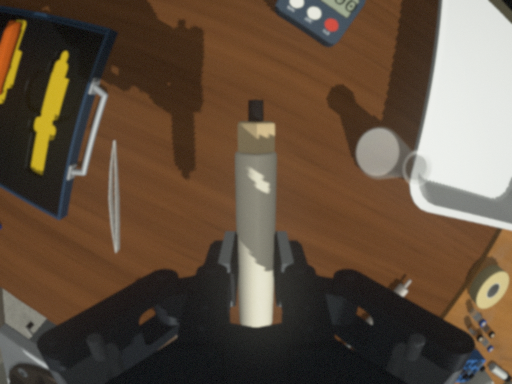

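The guard column is held along its axis (256,100–325). Now to its cut-out.

{"op": "servo_tool", "data": {"targets": "0 0.01 -0.048 -0.001 2.3;0 0.01 -0.048 -0.001 2.3;0 0.01 -0.048 -0.001 2.3;0 0.01 -0.048 -0.001 2.3;0 0.01 -0.048 -0.001 2.3;0 0.01 -0.048 -0.001 2.3;0 0.01 -0.048 -0.001 2.3;0 0.01 -0.048 -0.001 2.3"}}

```text
time: 10.1
ee_pos: [0.55, 0.2399, 0.1336]
tool_rot: [-3.136, -0.189, -0.0]
ft_force: [1.1, -0.8, -1.0]
finger_gap: 0.209
grip_force: 40.6
```

{"op": "servo_tool", "data": {"targets": "0 0.01 -0.048 -0.001 2.3;0 0.01 -0.048 -0.001 2.4;0 0 0 0 0;0 0 0 0 0;0 0 0 0 0"}}

```text
time: 10.6
ee_pos: [0.5603, 0.3345, 0.1351]
tool_rot: [3.14, 0.063, -0.001]
ft_force: [-0.6, -0.4, -1.3]
finger_gap: 0.211
grip_force: 40.6
```

```bash
python3 - <<'E'
from h import *
plan(.5625,.334,.013,92.3,4)
E
```

```text
n=4 row: 0.0006 0.0001 0.0305 -0.00 | yaw now -87.7 q6 2.02 p [0.5603 0.3345 0.1351] twist -0.0 f [-0.6 -0.4 -1.3] gap 0.0180 grip 41 t 10.6
```

{"op": "servo_tool", "data": {"targets": "0 0.001 0 0.04 0;0 0.001 0 0.04 0;0 0 0 0.024 0;0 0 0 0.012 0;0 0 0 0.006 0;0 0 0 0.0015 0;0 0 0 0 0"}}

```text
time: 11.3
ee_pos: [0.5634, 0.3356, 0.0129]
tool_rot: [-3.14, -0.062, -0.002]
ft_force: [-0.3, 0.3, -0.7]
finger_gap: 0.209
grip_force: 40.8
```

{"op": "servo_tool", "data": {"targets": "0.02 0 0 0.001 0;0.034 0 0 0 0;0.034 0 0 0 0;0.034 0 0 0 0;0.034 0 0 -0.02 0;0.034 0 0 -0.05 0;0.05 0 0 -0.05 0;0.05 0 0 0 0"}}

```text
time: 12.1
ee_pos: [0.5661, 0.3374, 0.1378]
tool_rot: [-3.136, -0.063, -0.014]
ft_force: [0.1, 0.9, -0.9]
finger_gap: 0.583
grip_force: 0.0
```

```bash
python3 - <<'E'
from h import *
wlook(['guard_column_grip'],'w7')
plan(.525,-.354,.16,83)
E
```

```text
guard_column_grip [(0.89, [255.0, 186.0], [0.5665, 0.3378])]
n=14 row: -0.0010 0.0494 -0.0020 0.66 | yaw now -87.7 q6 2.02 p [0.5634 0.3359 0.1325] twist 9.3 f [-0.1  0.5 -2. ] gap 0.0502 grip 0 t 12.2
```

View pics/w7.png

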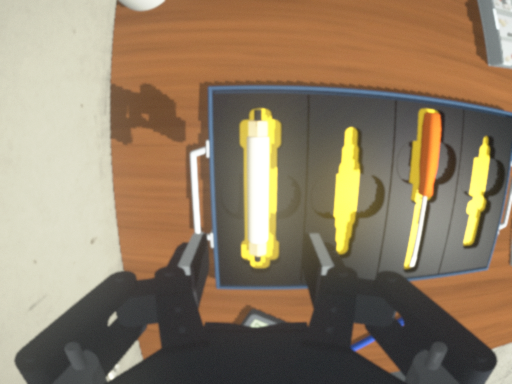

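The guard column lies in its trough (260,110–265). The syringe is next.

{"op": "servo_tool", "data": {"targets": "0.06 -0.001 0.049 -0.002 0.66;0.06 -0.001 0.0494 -0.002 0.66;0.06 -0.001 0.0494 -0.002 0.66;0.06 -0.001 0.0494 -0.002 0.66;0.06 -0.001 0.0494 -0.002 0.66;0.06 -0.001 0.0494 -0.002 0.66;0.06 -0.001 0.0494 -0.002 0.66;0.06 -0.001 0.0494 -0.002 0.66"}}

```text
time: 13.0
ee_pos: [0.5532, -0.061, 0.1457]
tool_rot: [-3.14, 0.083, 0.003]
ft_force: [1.0, 0.1, -0.0]
finger_gap: 0.705
grip_force: 0.0
```

{"op": "servo_tool", "data": {"targets": "0.06 -0.001 0.0494 -0.002 0.66;0.06 -0.001 0.0494 -0.002 0.66;0.06 -0.001 0.0494 -0.002 0.66;0.06 -0.001 0.0494 -0.002 0.66;0.06 -0.001 0.0494 -0.002 0.66;0.06 -0.001 0.0494 -0.002 0.66;0.06 0 0 0 0;0.06 0 0 0 0"}}

```text
time: 13.8
ee_pos: [0.5233, -0.3547, 0.1572]
tool_rot: [-3.134, 0.194, 0.003]
ft_force: [-0.0, -0.4, 0.5]
finger_gap: 0.699
grip_force: 0.0
```

```bash
python3 - <<'E'
from h import *
c,im,d=wlook(['syringe_grip','tweezers_grip'],'w8')
hsv=cv2.cvtColor(im,cv2.COLOR_RGB2HSV); m=((hsv[...,1]<110)&(hsv[...,2]>110)).astype(np.uint8)
m=cv2.morphologyEx(m,cv2.MORPH_CLOSE,np.ones((9,9)))
n,l,st,ce=cv2.connectedComponentsWithStats(m)
for i in range(1,n):
    if st[i,4]<150 or st[i,4]>8000: continue
    v,u=np.where(l==i); P=np.array([atz(c,a,b,.007,True)[:2] for a,b in zip(u,v)])
    w,V=np.linalg.eigh(np.cov(P.T)); dd=V[:,1]*np.sign(V[0,1]); m0=P.mean(0); e=(P-m0)@dd; print(np.round(ce[i]),st[i,4],np.round(m0+dd*e.min(),4),np.round(m0+dd*e.max(),4),np.degrees(np.arctan2(dd[1],dd[0])))
plan(.526,-.354,.003,83,4)
E
```

```text
syringe_grip [(0.72, [258.0, 175.0], [0.5283, -0.359])]
tweezers_grip [(0.7, [18.0, 215.0], [0.5177, -0.0269])]
[36. 13.] 764 [ 0.7557 -0.1463] [ 0.7789 -0.0915] 67.0837786048134
[390.  93.] 3057 [ 0.5467 -0.5258] [ 0.6347 -0.4923] 20.833963820353695
[255. 192.] 1538 [ 0.4428 -0.343 ] [ 0.5684 -0.3614] -8.359748242306857
[455. 164.] 688 [ 0.4818 -0.6394] [ 0.5499 -0.5447] 54.29898479597766
[ 19. 216.] 707 [ 0.4629 -0.0501] [ 0.5747 -0.0118] 18.920010805876903
[ 82. 286.] 223 [ 0.3849 -0.0653] [ 0.4304 -0.1405] -58.8330447558462
[380. 352.] 1414 [ 0.1263 -0.5807] [ 0.3057 -0.4659] 32.612379879732295
[  8. 354.] 773 [0.0863 0.3539] [0.3137 0.107 ] -47.36310864779326
n=4 row: 0.0006 0.0003 0.0387 0.02 | yaw now -96.9 q6 1.05 p [ 0.5242 -0.3527  0.158 ] twist 0.1 f [-0.4 -0.2  0.6] gap 0.0598 grip 0 t 13.9
```

View pics/w8.png

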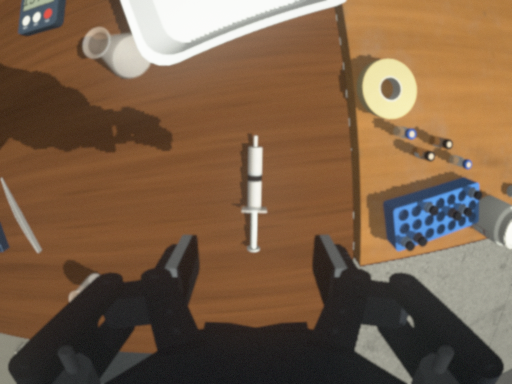

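{"op": "servo_tool", "data": {"targets": "0.04 0.002 0.0012 0.04 0.7;0.04 0.0019 0.0012 0.04 0.7;0.04 0 0 0.04 0;0.04 0 0 0.025 0;0.04 0 0 0.01 0;0 0 0 0 0;0 0 0 0 0;0 0 0 0 0", "newtons": 25}}

```text
time: 14.75
ee_pos: [0.5291, -0.3574, 0.0055]
tool_rot: [3.132, -0.228, 0.003]
ft_force: [0.1, 0.8, -0.0]
finger_gap: 0.144
grip_force: 27.1
```

{"op": "servo_tool", "data": {"targets": "0 0 0 0 0;0 0 0 0 0;0 0 0 -0.02 0;0 0 0 -0.04 0;0 0 0 -0.04 0;0 0 0 -0.03 0;0 0 0 0 0"}}

```text
time: 15.45
ee_pos: [0.5301, -0.3586, 0.1388]
tool_rot: [3.129, -0.229, 0.01]
ft_force: [0.3, -0.1, 0.1]
finger_gap: 0.146
grip_force: 27.1
```

```bash
python3 - <<'E'
from h import *
plan(.5935,.0768,.15,92.3)
c,im,d=wlook([],'w9')
E
```

```text
n=9 row: 0.0040 -0.0488 -0.0014 -1.19 | yaw now -98.4 q6 1.07 p [ 0.5301 -0.3586  0.1388] twist -10.7 f [ 0.3 -0.1  0.1] gap 0.0124 grip 27 t 15.4
```

View pics/w9.png

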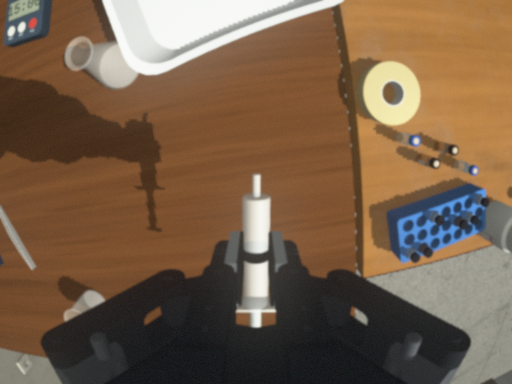

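The syringe is held in line, with its nozzle at (256,176) and flange at (256,309).

{"op": "servo_tool", "data": {"targets": "0 0.004 -0.0488 -0.0014 -1.19;0 0.004 -0.0488 -0.0014 -1.19;0 0.004 -0.0488 -0.0014 -1.19;0 0.004 -0.0488 -0.0014 -1.19;0 0.004 -0.0488 -0.0014 -1.19;0 0.004 -0.0488 -0.0014 -1.19;0 0.004 -0.0488 -0.0014 -1.19;0 0.004 -0.0488 -0.0014 -1.19"}}

```text
time: 16.3
ee_pos: [0.5878, 0.0316, 0.1441]
tool_rot: [-3.141, -0.033, 0.002]
ft_force: [1.2, -0.2, -0.7]
finger_gap: 0.144
grip_force: 27.1
```

{"op": "servo_tool", "data": {"targets": "0 0.004 -0.0488 -0.0014 -1.19;0 0 0 0 0;0 0 0 0 0;0 0 0 0 0"}}

```text
time: 16.7
ee_pos: [0.5909, 0.0777, 0.1457]
tool_rot: [3.141, 0.064, -0.002]
ft_force: [0.1, -0.5, -0.1]
finger_gap: 0.146
grip_force: 27.1
```

```bash
python3 - <<'E'
from h import *
o=arm.get_obs(); M=R.from_rotvec(o['tool_rot']).as_matrix()
c=arm.calibration('wrist')
for v in (176,309): print(M.T@(atz(c,256,v,o['ee_pos'][2]+.003,True)-o['ee_pos']))
plan(.5935,.0768,.0115,92.3,4)
E
```

```text
[ 0.03892068  0.00111114 -0.00304818]
[-0.03973745  0.00112454 -0.00295029]
n=4 row: 0.0007 0.0003 0.0336 0.01 | yaw now -87.7 q6 1.61 p [0.5909 0.0777 0.1457] twist 0.0 f [ 0.1 -0.5 -0.1] gap 0.0124 grip 27 t 16.7
```

{"op": "servo_tool", "data": {"targets": "0 0.002 0.0005 0.04 0;0 0.0025 0.0005 0.04 0;0 0 0 0.028 0;0 0 0 0.014 0;0 0 0 0.008 0;0 0 0 0.004 0;0 0 0 0 0"}}

```text
time: 17.4
ee_pos: [0.5964, 0.0774, 0.0129]
tool_rot: [-3.141, -0.064, -0.001]
ft_force: [-0.2, -0.0, -0.3]
finger_gap: 0.149
grip_force: 27.2
```

```bash
python3 - <<'E'
from h import *
plan(.5955,.0768,.0095,92.3)
E
```

```text
n=1 row: -0.0010 0.0006 0.0034 0.03 | yaw now -87.7 q6 1.61 p [0.5964 0.0774 0.0129] twist 0.0 f [-0.2 -0.  -0.3] gap 0.0127 grip 27 t 17.4
```

{"op": "servo_tool", "data": {"targets": "0 0 0 0.0025 0;0.02 0 0 0 0;0.03 0 0 0 0;0.03 0 0 0 0;0.03 0 0 0 0;0.03 0 0 -0.02 0;0.03 0 0 -0.05 0;0.05 0 0 -0.05 0"}}

```text
time: 18.2
ee_pos: [0.5951, 0.0776, 0.1306]
tool_rot: [3.141, 0.064, -0.004]
ft_force: [0.3, -0.7, -0.0]
finger_gap: 0.502
grip_force: 0.0
```

{"op": "servo_tool", "data": {"targets": "0.05 0 0 0 0;0.05 0 0 0 0"}}

```text
time: 18.4
ee_pos: [0.5968, 0.0778, 0.1314]
tool_rot: [-3.141, -0.064, -0.004]
ft_force: [-0.2, -0.1, -0.5]
finger_gap: 0.584
grip_force: 0.0
```

```bash
python3 - <<'E'
from h import *
c,im,d=wlook(['syringe_grip'],'w10')
cv2.imwrite('pics/w10c.png',cv2.resize(cv2.cvtColor(im[100:300,150:400],cv2.COLOR_RGB2BGR),None,fx=3,fy=3,interpolation=cv2.INTER_CUBIC))
plan(.52,-.0295,.15,109)
E
```

```text
syringe_grip [(0.73, [256.0, 189.0], [0.5951, 0.0762])]
n=3 row: -0.0299 0.0320 -0.0069 -5.55 | yaw now -87.6 q6 1.61 p [0.5953 0.0777 0.1291] twist -16.6 f [-0.4  0.3  1.1] gap 0.0496 grip 0 t 18.5
```

View pics/w10c.png

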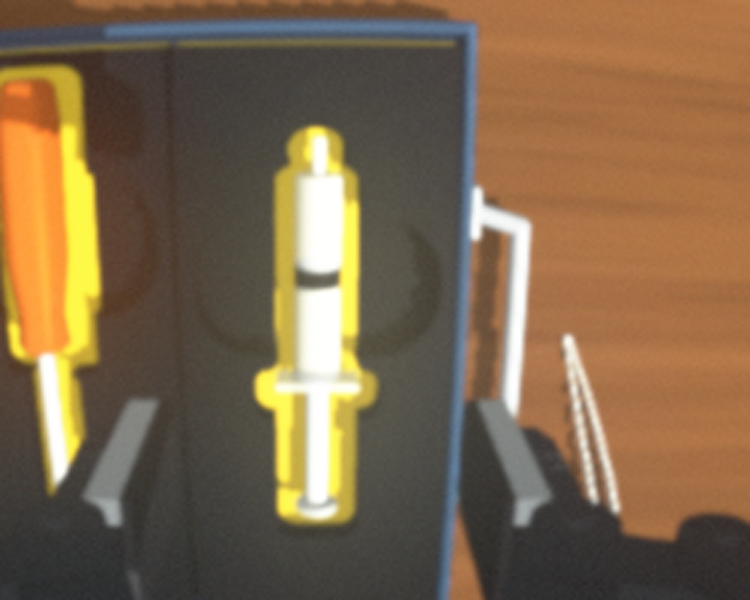

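The syringe sits in its cut-out with the flange in the cross-piece. Last come the tweezers, which lie close to the tray's wire handle, so I'll check the clearance.

{"op": "servo_tool", "data": {"targets": "0.05 -0.03 0.032 -0.007 -5.5;0.05 -0.03 0.032 -0.007 -5.5;0.05 -0.03 0.032 -0.007 -5.5;0.024 0 0 0 0;0.024 0 0 0 0;0.024 0 0 0 0"}}

```text
time: 19.1
ee_pos: [0.5202, -0.029, 0.1501]
tool_rot: [-3.099, -0.513, 0.002]
ft_force: [0.0, 0.9, 0.9]
finger_gap: 0.278
grip_force: 0.0
```

```bash
python3 - <<'E'
from h import *
cw=arm.calibration('wrist')
c,im,d=wlook(['tweezers_grip'],'w11')
cv2.imwrite('pics/w11c.png',cv2.resize(cv2.cvtColor(im[80:280,150:400],cv2.COLOR_RGB2BGR),None,fx=3,fy=3,interpolation=cv2.INTER_CUBIC))
dt=np.load('pics/top0d.npy'); ct=arm.calibration('top'); T=np.array(ct['T'])
for u,v in [(246,170),(246,175),(247,180),(247,185),(246,190),(246,195),(245,200)]:
    for uu in (u-1,u,u+1):
        z=dt[v,uu]; p=T[:3,:3]@(np.array([(uu-ct['cx'])/ct['fx'],(v-ct['cy'])/ct['fy'],1])*z)+T[:3,3]; 
        if p[2]>.006: print(u,v,np.round(p,3))
plan(.52,-.0295,.003,109,4)
E
```

```text
tweezers_grip [(0.75, [256.0, 185.0], [0.5169, -0.0319]), (0.47, [105.0, 52.0], [0.6026, 0.1634])]
246 170 [0.612 0.014 0.011]
246 175 [0.598 0.014 0.014]
247 180 [0.585 0.012 0.012]
247 185 [0.571 0.012 0.011]
246 190 [0.558 0.014 0.012]
246 190 [0.558 0.012 0.013]
246 195 [0.545 0.015 0.012]
246 195 [0.545 0.012 0.011]
245 200 [0.531 0.017 0.015]
245 200 [0.531 0.015 0.013]
245 200 [0.531 0.012 0.012]
n=4 row: -0.0001 0.0002 0.0368 -0.03 | yaw now -71.1 q6 1.13 p [ 0.5203 -0.0286  0.1502] twist -0.1 f [ 1.  -0.2 -0. ] gap 0.0240 grip 0 t 19.2
```

View pics/w11c.png

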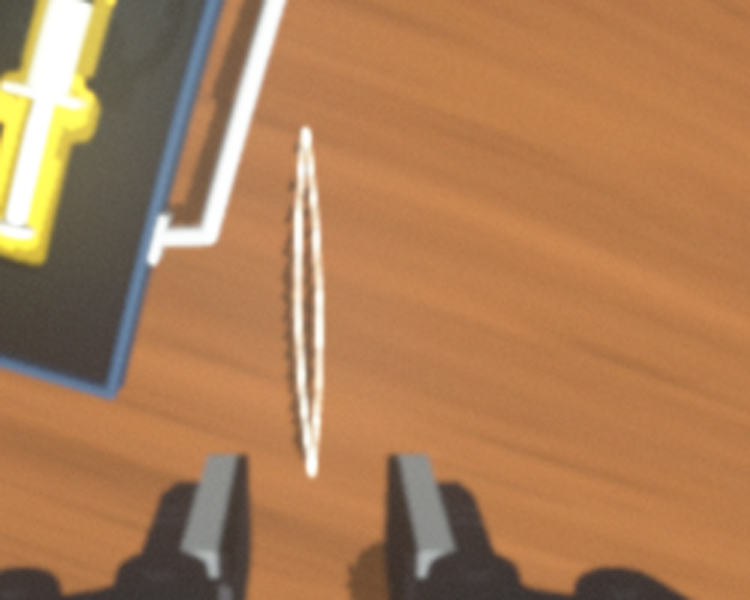

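```bash
python3 - <<'E'
from h import *
c=arm.calibration('wrist')
a=atz(c,150+305/3,80+127/3,.004,True);b=atz(c,150+312/3,80+474/3,.004,True); d=a-b; an=np.degrees(np.arctan2(d[1],d[0])); m=(a+b)/2
print(a,b,an,np.linalg.norm(d),m)
plan(m[0],m[1],.002,an+90,4)
E
```

```text
[ 0.57428602 -0.00705809  0.004     ] [ 0.46096379 -0.04793722  0.004     ] 19.836073597325722 0.12047003851289166 [ 0.51762491 -0.02749765  0.004     ]
n=4 row: -0.0005 -0.0005 0.0371 -0.24 | yaw now -71.1 q6 1.13 p [ 0.5203 -0.0286  0.1502] twist -1.0 f [ 1.  -0.2 -0. ] gap 0.0240 grip 0 t 19.2
```

{"op": "servo_tool", "data": {"targets": "0.024 -0.001 -0.001 0.04 -0.5;0.024 -0.001 -0.001 0.04 -0.5;0.024 0 0 0.04 0;0.024 0 0 0.018 0;0.024 0 0 0.008 0;0.024 0 0 0.002 0;0.024 0 0 0 0;0 0 0 0 0", "newtons": 20}}

```text
time: 20.0
ee_pos: [0.5185, -0.0281, 0.0039]
tool_rot: [3.094, 0.542, 0.003]
ft_force: [0.8, -0.0, 0.0]
finger_gap: 0.121
grip_force: 0.0
```

{"op": "servo_tool", "data": {"targets": "0 0 0 0 0;0 0 0 0 0;0 0 0 0 0;0 0 0 0 0"}}

```text
time: 20.4
ee_pos: [0.5185, -0.0282, 0.0039]
tool_rot: [3.094, 0.541, 0.003]
ft_force: [-0.5, 2.1, 9.5]
finger_gap: 0.085
grip_force: 22.1
```

{"op": "servo_tool", "data": {"targets": "0 0 0 -0.02 0;0 0 0 -0.04 0;0 0 0 -0.04 0;0 0 0 -0.04 0;0 0 0 0 0;0 0 0 0 0"}}

```text
time: 21.0
ee_pos: [0.5183, -0.0282, 0.1443]
tool_rot: [3.094, 0.541, 0.004]
ft_force: [-1.0, -0.8, -0.4]
finger_gap: 0.084
grip_force: 21.0
```

```bash
python3 - <<'E'
from h import *
plan(.5645,.248,.15,92.3)
c,im,d=wlook(['tweezers_grip'],'w12')
cv2.imwrite('pics/w12c.png',cv2.resize(cv2.cvtColor(im[80:380,100:400],cv2.COLOR_RGB2BGR),None,fx=2,fy=2,interpolation=cv2.INTER_CUBIC))
E
```

```text
n=6 row: 0.0176 -0.0434 -0.0009 2.92 | yaw now -70.2 q6 1.11 p [ 0.5183 -0.0282  0.1443] twist 17.5 f [-1.  -0.8 -0.4] gap 0.0072 grip 21 t 21.0
tweezers_grip [(0.93, [255.0, 246.0], [0.4544, -0.0515])]
```

View pics/w12c.png

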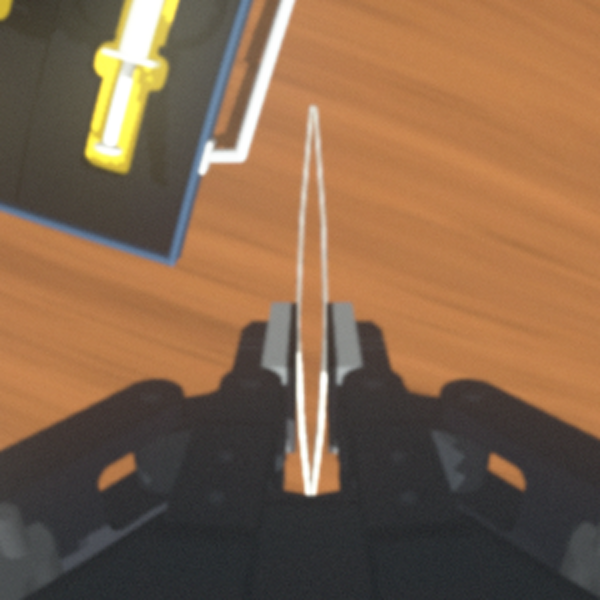

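The tweezers are held in line, ends at crop (313,107) and (310,493). Carrying them over.

{"op": "servo_tool", "data": {"targets": "0 0.0176 -0.0434 -0.001 2.9;0 0.0176 -0.0434 -0.001 2.9;0 0.0176 -0.0434 -0.001 2.9;0 0.0176 -0.0434 -0.001 2.9;0 0.0176 -0.0434 -0.001 2.9;0 0.0176 -0.0434 -0.001 3;0 0 0 0 0;0 0 0 0 0"}}

```text
time: 21.9
ee_pos: [0.5627, 0.2486, 0.1472]
tool_rot: [3.14, 0.068, -0.004]
ft_force: [-0.1, -0.9, -0.0]
finger_gap: 0.088
grip_force: 21.0
```

```bash
python3 - <<'E'
from h import *
o=arm.get_obs(); M=R.from_rotvec(o['tool_rot']).as_matrix()
c=arm.calibration('wrist')
for u,v in ((256.5,133.5),(255,326.5)): print(M.T@(atz(c,u,v,o['ee_pos'][2]+.001,True)-o['ee_pos']))
plan(.5645,.248,.0115,92.3,4)
E
```

```text
[ 0.05912552  0.00136934 -0.00115079]
[-0.05556755  0.00052505 -0.00085649]
n=4 row: 0.0005 0.0001 0.0339 0.05 | yaw now -87.5 q6 1.89 p [0.5627 0.2486 0.1472] twist 0.2 f [-0.1 -0.9 -0. ] gap 0.0075 grip 21 t 21.9
```

{"op": "servo_tool", "data": {"targets": "0 0 0 0.04 0;0 0 0 0.04 0;0 0 0 0.03 0;0 0 0 0.014 0;0 0 0 0.008 0;0 0 0 0.004 0;0 0 0 0 0;0 0 0 0 0"}}

```text
time: 22.7
ee_pos: [0.5644, 0.2482, 0.0141]
tool_rot: [-3.14, -0.064, -0.002]
ft_force: [0.4, -0.2, -0.4]
finger_gap: 0.088
grip_force: 21.0
```

{"op": "servo_tool", "data": {"targets": "0 0 0 0.002 0;0 0 0 0.0012 0;0 0 0 0 0"}}

```text
time: 23.0
ee_pos: [0.5639, 0.2481, 0.01]
tool_rot: [-3.141, -0.065, -0.001]
ft_force: [0.2, 0.2, 2.8]
finger_gap: 0.086
grip_force: 21.2
```

Contact with the floor, so I'll release and lift.

{"op": "servo_tool", "data": {"targets": "0.012 0 0 0 0;0.02 0 0 0 0;0.026 0 0 0 0;0.026 0 0 0 0;0.026 0 0 -0.01 0;0.026 0 0 -0.04 0;0.03 0 0 -0.05 0;0.05 0 0 -0.05 0"}}

```text
time: 23.8
ee_pos: [0.5632, 0.2478, 0.1617]
tool_rot: [3.141, 0.064, -0.001]
ft_force: [2.3, -1.1, -0.7]
finger_gap: 0.505
grip_force: 0.0
```

{"op": "servo_tool", "data": {"targets": "0.05 -0.04 0 -0.03 0;0.05 -0.04 0 -0.03 0;0.05 0 0 0 0;0.05 0 0 0 0"}}

```text
time: 24.2
ee_pos: [0.4838, 0.245, 0.2214]
tool_rot: [-3.14, -0.066, -0.004]
ft_force: [0.7, 0.6, 0.0]
finger_gap: 0.584
grip_force: 0.0
```

```bash
python3 - <<'E'
from h import *
c,im,d=wlook(['tweezers_grip','syringe_grip','guard_column_grip','screwdriver_grip','small_beaker'],'w13')
v=[]
cv2.imwrite('pics/w13c.png',cv2.resize(cv2.cvtColor(im[20:270,90:424],cv2.COLOR_RGB2BGR),None,fx=2.3,fy=2.3,interpolation=cv2.INTER_CUBIC))
E
```

```text
tweezers_grip [(0.58, [256.0, 105.0], [0.5605, 0.2469])]
syringe_grip [(0.71, [394.0, 88.0], [0.5978, 0.0727]), (0.71, [328.0, 73.0], [0.6059, 0.1622])]
guard_column_grip [(0.75, [182.0, 98.0], [0.5681, 0.3355])]
screwdriver_grip [(0.6, [327.0, 76.0], [0.6018, 0.1638])]
small_beaker [(0.96, [480.0, 223.0], [0.4155, -0.1289])]
```

View pics/w13c.png

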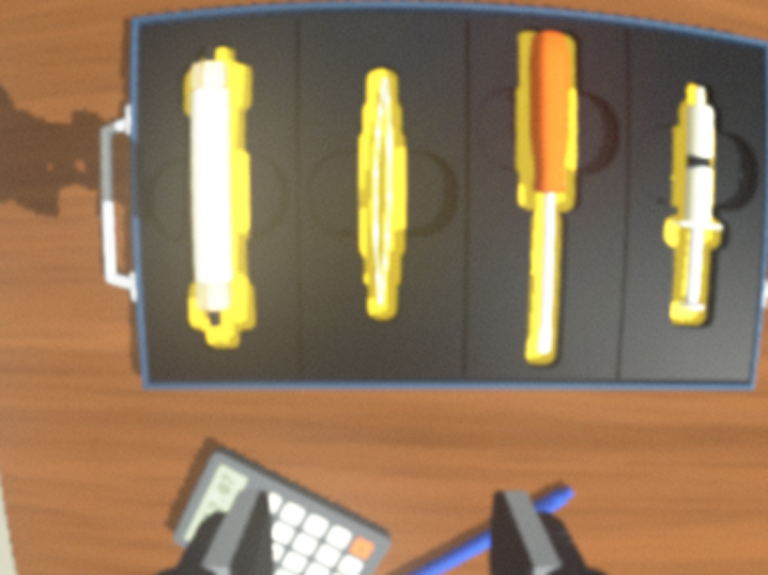

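Tweezers, screwdriver and syringe look home. The guard column seems shifted towards +x and the far plug isn't visible, so I'll check its height profile.

```bash
python3 - <<'E'
from h import *
c=arm.calibration('wrist'); im,d=arm.snapshot('wrist'); T=np.array(c['T'])
# reproject pixels
vv,uu=np.mgrid[20:200,140:430]; pts=[];cols=[]
for v,u in zip(vv.ravel(),uu.ravel()):
    z=d[v,u]
    if z<=0: continue
    x=(u-c['cx'])/c['fx'];y=(v-c['cy'])/c['fy'];r=np.hypot(x,y);k=np.tan(r)/max(r,1e-9)
    pts.append(T[:3,:3]@np.array([x*k*z,y*k*z,z])+T[:3,3]);cols.append(im[v,u])
P=np.array(pts);C=np.array(cols)
t=np.radians(2.3);D=np.array([np.cos(t),np.sin(t)]);N=np.array([-D[1],D[0]])
for nm,o in dict(guard=(.5613,.3337),twz=(.5647,.2482),scr=(.5675,.1623),syr=(.5739,.0765)).items():
    Q=(P[:,:2]-o)@np.c_[D,N]; 
    foam=(abs(Q[:,0])<.08)&(abs(Q[:,1])>.038)&(abs(Q[:,1])<.041); z0=np.median(P[foam,2])
    print(nm,'foam',round(z0,4))
    for s in np.arange(-.09,.091,.01):
        k=(abs(Q[:,0]-s)<.003)&(abs(Q[:,1])<.018)
        if k.sum()>2:
            j=np.where(k)[0][np.argmax(P[k,2])]; print('  %.2f top-over-foam %.1f mm at lat %.1f col %s'%(s,(P[j,2]-z0)*1e3,Q[j,1]*1e3,C[j].tolist()))
crop=cv2.resize(cv2.cvtColor(im[30:180,150:250],cv2.COLOR_RGB2BGR),None,fx=4,fy=4,interpolation=cv2.INTER_CUBIC)
cv2.imwrite('pics/w14c.png',np.clip(crop*1.,0,255))
E
```

```text
guard foam 0.0154
  -0.09 top-over-foam 1.8 mm at lat 1.8 col [86, 78, 67]
  -0.08 top-over-foam 1.5 mm at lat -9.8 col [129, 114, 63]
  -0.07 top-over-foam 4.0 mm at lat 0.0 col [128, 120, 92]
  -0.06 top-over-foam 10.4 mm at lat 1.7 col [246, 234, 181]
  -0.05 top-over-foam 9.8 mm at lat 1.5 col [254, 252, 223]
  -0.04 top-over-foam 11.4 mm at lat 0.4 col [255, 255, 255]
  -0.03 top-over-foam 11.5 mm at lat 0.1 col [255, 255, 255]
  -0.02 top-over-foam 11.7 mm at lat -0.2 col [255, 255, 255]
  -0.01 top-over-foam 11.1 mm at lat 0.8 col [255, 255, 255]
  -0.00 top-over-foam 11.6 mm at lat 1.6 col [255, 255, 254]
  0.01 top-over-foam 12.6 mm at lat 0.0 col [255, 255, 255]
  0.02 top-over-foam 12.6 mm at lat 1.0 col [255, 255, 254]
  0.03 top-over-foam 12.4 mm at lat 1.0 col [255, 255, 254]
  0.04 top-over-foam 12.2 mm at lat 3.4 col [255, 254, 252]
  0.05 top-over-foam 12.4 mm at lat 1.0 col [255, 255, 254]
  0.06 top-over-foam 12.9 mm at lat 1.0 col [254, 251, 219]
  0.07 top-over-foam 5.9 mm at lat 1.7 col [90, 85, 74]
  0.08 top-over-foam 5.4 mm at lat 0.8 col [82, 77, 68]
  0.09 
[... 2891 characters left out ...]
-0.00 top-over-foam 5.5 mm at lat 1.1 col [255, 255, 255]
  0.01 top-over-foam 5.3 mm at lat 0.0 col [255, 255, 255]
  0.02 top-over-foam 5.8 mm at lat -0.9 col [101, 100, 92]
  0.03 top-over-foam 4.9 mm at lat 3.0 col [255, 255, 250]
  0.04 top-over-foam 5.0 mm at lat 1.8 col [255, 255, 253]
  0.05 top-over-foam 5.3 mm at lat 0.5 col [255, 255, 254]
  0.06 top-over-foam 2.3 mm at lat 12.8 col [65, 61, 60]
  0.07 top-over-foam 2.1 mm at lat -1.4 col [63, 57, 62]
  0.08 top-over-foam 2.1 mm at lat -0.2 col [56, 55, 56]
  0.09 top-over-foam 2.3 mm at lat 17.4 col [82, 104, 128][ WARN:0@2.945] global loadsave.cpp:1063 imwrite_ Unsupported depth image for selected encoder is fallbacked to CV_8U.
```

View pics/w14c.png

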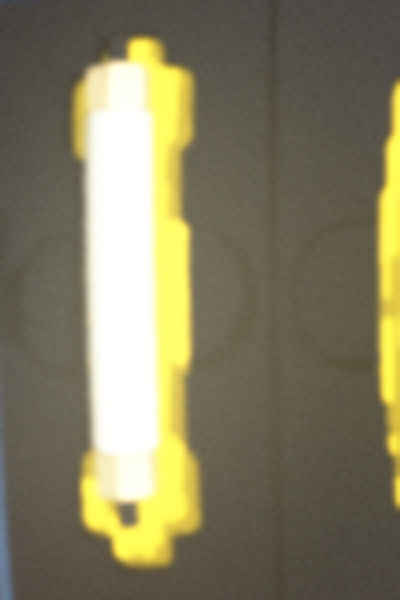

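```bash
python3 - <<'E'
from h import *
t=np.radians(2.3);D=np.array([np.cos(t),np.sin(t)]);N=np.array([-D[1],D[0]]); o=np.array((.5613,.3337))
for cam in('top','wrist'):
    c=arm.calibration(cam); im,d=arm.snapshot(cam); T=np.array(c['T']); pts=[];cols=[]
    for v,u in np.argwhere(d>0):
        z=d[v,u];x=(u-c['cx'])/c['fx'];y=(v-c['cy'])/c['fy'];k=1
        if cam=='wrist':
            r=np.hypot(x,y); k=np.tan(r)/max(r,1e-9)
            if r>.8: continue
        pts.append(T[:3,:3]@np.array([x*k*z,y*k*z,z])+T[:3,3]);cols.append(im[v,u].astype(int))
    P=np.array(pts);C=np.array(cols);Q=(P[:,:2]-o)@np.c_[D,N]
    b=(abs(Q[:,0])<.085)&(abs(Q[:,1])<.018)
    cr=b&(C.min(1)>90)&(P[:,2]>.021)
    print(cam,'cream s',Q[cr,0].min(),Q[cr,0].max(),'lat',np.median(Q[cr,1]),cr.sum())
    k=cr&(abs(Q[:,1]-np.median(Q[cr,1]))<.004)&(abs(Q[:,0])<.045); print('slope deg',np.degrees(np.polyfit(Q[k,0],P[k,2],1)[0]),'z mid',np.polyfit(Q[k,0],P[k,2],1)[1])
    f=(abs(Q[:,0])<.07)&(abs(Q[:,1])>.0385)&(abs(Q[:,1])<.0415); print('foam slope',np.degrees(np.polyfit(Q[f,0],P[f,2],1)[0]),np.median(P[f,2]))
    dk=b&(C.max(1)<140)&(P[:,2]>.0185); print('dark s',np.round(np.percentile(Q[dk,0],[0,5,95,100]),4),dk.sum())
plan(.5640,.3358,.15,92.3)
E
```

```text
top cream s 0.00826569580812399 0.06724658304545177 lat -0.00025443740496257356 129
slope deg 0.02487529964507801 z mid 0.025721736147691143
foam slope -0.4377688329860033 0.01570037624687326
dark s [-0.0825  0.0061  0.0791  0.0797] 13
wrist cream s -0.06054486986589913 0.0698020805165102 lat -5.841534543592778e-05 1449
slope deg 1.0257329490749019 z mid 0.025370649417301144
foam slope -96.89038018770093 0.01561305840371996
dark s [-0.068  -0.0647  0.0771  0.0777] 36
n=3 row: 0.0279 -0.0293 0.0230 0.01 | yaw now -87.7 q6 1.94 p [0.4839 0.2446 0.2191] twist 0.0 f [ 1.4  0.5 -0.6] gap 0.0498 grip 0 t 24.6
```

The guard column is inside its cut-out but 4.7 mm off lengthwise, almost touching the end wall. I'll regrip it and shift it back.

{"op": "servo_tool", "data": {"targets": "0.034 0.027 -0.03 0.008 0;0.034 0.027 -0.03 0.02 0;0.034 0.027 -0.0296 0.03 0;0.034 0 0 0 0;0.034 0 0 0 0;0.034 0 0 0 0", "newtons": 30}}

```text
time: 25.25
ee_pos: [0.5607, 0.337, 0.1622]
tool_rot: [3.141, 0.064, -0.0]
ft_force: [0.5, 0.8, -0.1]
finger_gap: 0.401
grip_force: 0.0
```

```bash
python3 - <<'E'
from h import *
plan(.563,.334,.0135,92.3,4)
E
```

```text
n=4 row: 0.0005 0.0008 0.0372 0.01 | yaw now -87.7 q6 2.02 p [0.5607 0.337  0.1622] twist 0.0 f [ 0.5  0.8 -0.1] gap 0.0343 grip 0 t 25.2
```

{"op": "servo_tool", "data": {"targets": "0.034 0.001 0.0015 0.045 0;0.034 0.001 0.0015 0.045 0;0.034 0 0 0.035 0;0.034 0 0 0.015 0;0.034 0 0 0.008 0;0 0 0 0 0;0 0 0 0 0;0 0 0 0 0"}}

```text
time: 26.05
ee_pos: [0.564, 0.3351, 0.0155]
tool_rot: [-3.14, -0.064, -0.003]
ft_force: [-0.2, -0.4, -0.8]
finger_gap: 0.207
grip_force: 30.7
```

{"op": "servo_tool", "data": {"targets": "0 0 0 0 0;0 0 0 0 0;0 0 0 -0.003 0;0 -0.0025 0 0 0;0 -0.0022 0 0 0;0 0 0 0.002 0;0 0 0 0.001 0;0 0 0 0 0"}}

```text
time: 26.85
ee_pos: [0.5581, 0.3344, 0.0144]
tool_rot: [3.141, 0.065, -0.001]
ft_force: [-5.0, -1.3, 16.8]
finger_gap: 0.214
grip_force: 32.5
```

{"op": "servo_tool", "data": {"targets": "0.02 0 0 0 0;0.034 0 0 0 0;0.034 0 0 0 0;0.034 0 0 0 0;0.034 0 0 -0.02 0;0.034 0 0 -0.05 0;0.04 0 0 -0.05 0;0.04 0 0 0 0"}}

```text
time: 27.65
ee_pos: [0.5618, 0.3362, 0.1404]
tool_rot: [-3.137, -0.064, -0.013]
ft_force: [1.6, 0.6, -0.1]
finger_gap: 0.468
grip_force: 0.0
```

{"op": "servo_tool", "data": {"targets": "0.04 -0.04 0.02 -0.04 0;0.04 -0.04 0.02 -0.04 0;0.04 0 0.01 0 0;0.04 0 0 0 0"}}

```text
time: 28.05
ee_pos: [0.4938, 0.2878, 0.2014]
tool_rot: [-3.14, -0.064, -0.003]
ft_force: [-0.0, 0.2, -0.8]
finger_gap: 0.469
grip_force: 0.0
```

```bash
python3 - <<'E'
from h import *
t=np.radians(2.3);D=np.array([np.cos(t),np.sin(t)]);N=np.array([-D[1],D[0]]); o=np.array((.5613,.3337))
c=arm.calibration('wrist'); im,d=arm.snapshot('wrist'); T=np.array(c['T']); pts=[];cols=[]
for v,u in np.argwhere(d>0):
    z=d[v,u];x=(u-c['cx'])/c['fx'];y=(v-c['cy'])/c['fy'];r=np.hypot(x,y); k=np.tan(r)/max(r,1e-9)
    if r>.8: continue
    pts.append(T[:3,:3]@np.array([x*k*z,y*k*z,z])+T[:3,3]);cols.append(im[v,u].astype(int))
P=np.array(pts);C=np.array(cols);Q=(P[:,:2]-o)@np.c_[D,N]
b=(abs(Q[:,0])<.085)&(abs(Q[:,1])<.018); cr=b&(C.min(1)>90)&(P[:,2]>.021)
print('cream s',Q[cr,0].min(),Q[cr,0].max(),'lat',[np.median(Q[cr&(abs(Q[:,0]-s)<.01),1]).round(4) for s in(-.04,0,.04)])
for s in(-.04,-.02,0,.02,.04,.055): print(s,np.percentile(P[cr&(abs(Q[:,0]-s)<.006),2],80).round(4),end=' ')
dk=b&(C.max(1)<140)&(P[:,2]>.0185); print('dark s',np.round(np.percentile(Q[dk,0],[0,5,95,100]),4))
cv2.imwrite('pics/w15c.png',cv2.resize(cv2.cvtColor(im[20:220,150:420],cv2.COLOR_RGB2BGR),None,fx=2.9,fy=2.9,interpolation=cv2.INTER_CUBIC))
for n in('flask','small_beaker'): arm.snapshot('top'); print(n,[np.round(atz(arm.calibration('top'),*q['centre'],0)[:2],3) for q in arm.pinpoint('top',n)[:1]])
E
```

```text
cream s -0.0831957992690856 0.06373453835979438 lat [np.float64(-0.0003), np.float64(-0.0008), np.float64(-0.0005)]
-0.04 0.025 -0.02 0.0254 0 0.0258 0.02 0.0262 0.04 0.0266 0.055 0.0258 dark s [-0.0823 -0.0782 -0.0572  0.0705]
flask []
small_beaker [array([ 0.411, -0.129])]
```

View pics/w15c.png

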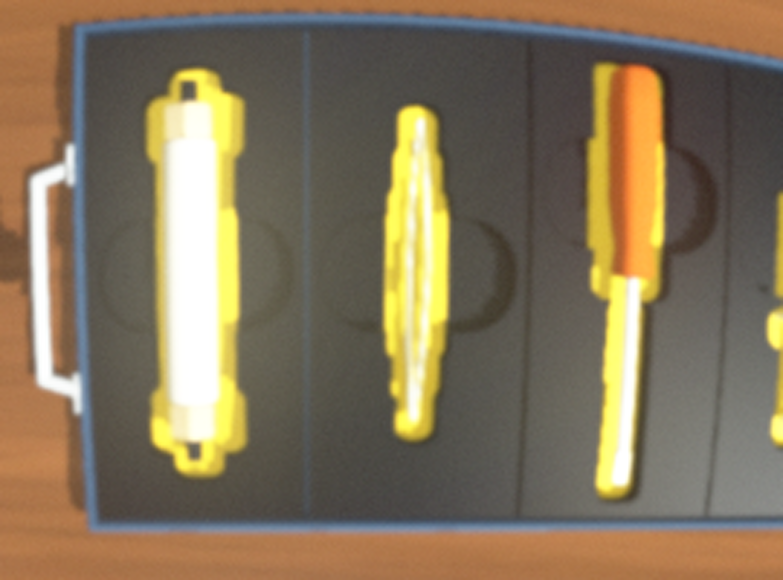

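The guard column is now centred, with a plug over yellow at each end (188,90) and (192,450). All four tools lie in their own cut-outs, so I'm handing in.

```bash
python3 -c "
from bench import arm
print(arm.finish_job())"
```

```text
the job is handed in; nothing more can be done
None
```

The screwdriver, guard column, syringe and tweezers are each in their own cut-out, down flat as far as the wrist pictures and depth readings show, and the job was handed in at about 28 s. The beaker was re-measured where it started; the final check did not detect the flask, though nothing was moved close to it.

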